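Cap the clamped coupler with the dust plug from behind the fittings

ROBOT

A 7-joint arm with a two-finger parallel gripper is mounted at the origin on the work surface. World frame = base frame: x ahead of the robot, y to its left, z up, the work surface at z = 0. Lengths are in m, angles in rad, forces in N, time in s.
With the tool pointing down it reaches from about 0.425 to 0.95 m from the base axis. Payload 4.7 kg.
Tool frame: the origin (TCP) lies between the finger pads; the fingertips stand 25 mm ahead of it and the grasp point (between the pads) lies 6 mm ahead of it; x points along the fingers, z is the direction in which the jaws open and shut, and the axes are right-handed (so a half turn about x gives the same grasp; the last joint's range is limited). The gripper opens to 85 mm and grips with 20 to 120 N. Pads are 22 mm wide; open, the fingers measure 114 mm over their backs; the gripper's body (76 mm by 85 mm) begins 54 mm behind the grasp point. The pads swing forward as they close: fully open they stand 13 mm farther back than shut.
Start: joints at [1.239, 0.469, -0.049, 1.532, 0.024, 1.141, -0.082], TCP at [0.201, -0.644, 0.256] pointing down, gripper open.
Joint ranges: [-2.59, 2.59], [-0.33, 1.99], [-1.39, 1.29], [0.1, 2.45], [-1.04, 4.18], [0.21, 1.99], [-2.66, 2.66]. Speed limits (rad/s): [2.57, 2.57, 3.14, 3.14, 3.14, 3.14, 3.14].

INTERFACE

Orientations are given as a 3x3 rotation matrix whose columns are the frame's x, y, z axes.
In Python, from rig import * gives the robot as it stands. Calls block until the motion is done:
- movep(position, orientation): joint-space move of the TCP to a pose.
- move_l(position, attitude=None, feed=0.15, until_force=None): straight line of the TCP; attitude=None keeps the orientation; feed is the mean speed in m/s. With until_force (N) it stops when the force on the tool has changed by that much, and returns True; else False.
- move_joints(angles): joint-space move.
- command_gripper(opening, newtons=None): finger opening in m; newtons is the grip in N (None keeps the last); returns when the fingers have stopped.
- sleep(seconds).
- inverse_kinematics(position, orientation): joint angles nearest the present ones, or None.
- sense(): the state.
- camera(name): name is "side" or "top"; returns (picture, depth): 400x640x3 uint8, red, green, blue; 400x640 float32, m along the optical axis (not along the pixel's ray), 0 where there is no reading.
- camera_params(name): a dict with "K" (3x3 intrinsics, pixels), "dist" ([k1, k2, p1, p2, k3] as OpenCV has them; the pictures are not rectified), "position" and "rotation" of the camera in the world. Camera axes: x right, y down, z forward; pixel columns grow to the right and rows downward; lengths in m; the calibration is good to about 2 mm. A picture is of the moment at which its call begins. camera_params takes no time and is no camera call.
A pose or a line that the arm cannot do raises Unreachable and nothing moves.
- finish_job(): hands the job in, once; it reports no verdict.
The state is a dict: "time_s": time; "joint_pos": joint angles; "qd": joint speeds; "joint_efforts": joint torques, N m; "position": TCP position; "tcp_rot": TCP orientation; "wrist_force": force on the tool from outside, world axes, zero at the start; "ft_torque": the same for the moment, N m; "finger_gap": finger opening in m.
Only numpy, scipy, OpenCV 4.12 (cv2) and the standard library are available. Lean on these libraries where they do the work, as an engineer would, in place of code of your own. Each camera call takes 0.05 s, during which the arm holds its last target. There are 200 camera calls.

TASK

Cap the coupler held in the screw clamp with the larger of the two green dust plugs, which stands at the back of the parts tray behind two fittings that leave no room to grasp it: stand these two upright on the rubber mat, then fetch the plug and set it nose down in the coupler's mouth, fully home with its flange on the rim. Then put both fittings back upright in the tray where and as they stood, and leave everything else in its place.

Things in the scene. Friction and masses are not known exactly. Their poses are not given: they have to be found in the camera images.
- plug_large: The larger green plastic dust plug, 44 mm tall, standing nose down: tapered nose (20 mm across at the tip, 33 mm at the flange, 22 mm long), a flange 43 mm across and 4 mm thick, on top a round ribbed grip 32 mm across, 18 mm tall. About 36 g. Origin: centre of the nose tip (its lowest point); z runs up the axis.
- plug_small: The smaller green dust plug, same form, 32 mm tall, flange 27 mm across, too small for the coupler. Origin at the nose tip, z up. It is not needed and stays where it is.
- probe: Brass male probe, standing: hexagon foot 38 mm across flats (44 mm across corners) and 26 mm tall, shank 33 mm across up to 46 mm, a groove, then a smooth round nose 28 mm across from 51 to 85 mm height (the top). About 0.34 kg. Origin: centre of its underside, z up.
- cross: Matte black steel cross fitting, standing on one leg: 72 mm tall, 72 mm from arm end to arm end, all four ends round, 30 mm across. Its two level arms lie along its own x, their axis 36 mm above the foot; the upper leg (30 mm across) is free from 52 to 72 mm height. About 0.42 kg. Origin: centre of the underside of the lower leg, z up.
- collar: Nickel-plated sleeve collar, a knurled tube standing on end: 42 mm outside diameter, 29 mm bore, 54 mm tall. About 0.28 kg. Origin: centre of its underside, z up.
- coupler: Steel flat-face coupler, upright in a cast-iron screw clamp, both fixed. Origin: centre of the mouth's rim, its very top, 114 mm above the bench. 55 mm across outside; open bore 37 mm across, 32 mm deep. The clamp is at most 62 mm high, reaching 180 mm towards the robot (-x) and 78 mm in +x. With the large plug home, its flange lies on the rim and its nose tip is 22 mm below it.
- mat: Grey ribbed rubber mat lying fixed on the bench, 170 mm along its x, 200 mm along its y, 3 mm thick; the side area. Origin: centre of its underside.
- tray: Fixed sheet-steel tray, x 156 mm (away from the robot), y 240 mm, floor 3 mm thick. Origin: centre of underside. Back wall (+x) 48 mm high, inner face at x 75; other walls 16 to 18, rising to 48 in the last 40 mm. Fittings (any order) stand at x 27, y about -84, 0, 84, the cross with arms along the tray's x; the plugs behind the gaps at x 49, y about -42 and 42 (either way).
- nipple: Small steel hexagon nipple, 34 mm tall, 29 mm across at most, standing in the front part of the tray (about 52 mm to the -x side of its origin, y about -55 mm). Origin: centre of its underside. Leave alone.
- elbow: Small dark steel elbow, lying in the front part of the tray, 20 mm high, two ends reaching 36 mm from its corner along its +x and +y. Origin: underside of the corner. Leave alone.
Mind the look-alikes: they are no part of the job. What is shaped like the plug_large but blue or brown is not meant.

How it is judged:
On the way, in this order (a step that is already met when the one before it is completed fails the run):
1. two fittings stand upright on the rubber mat while the large plug is still in its place in the tray (distance of plug_large from where it was at the start of the episode below 0.02 m and ((x of probe in the frame of mat between -0.09 and 0.09 m and y of probe in the frame of mat between -0.105 and 0.105 m and z of probe in the frame of mat between -0.003 and 0.01 m and angle between each of probe, cross's own z axis and vertical below 0.12 rad and x of cross in the frame of mat between -0.09 and 0.09 m and y of cross in the frame of mat between -0.105 and 0.105 m and z of cross in the frame of mat between -0.003 and 0.01 m) or (x of probe in the frame of mat between -0.09 and 0.09 m and y of probe in the frame of mat between -0.105 and 0.105 m and z of probe in the frame of mat between -0.003 and 0.01 m and angle between each of probe, collar's own z axis and vertical below 0.12 rad and x of collar in the frame of mat between -0.09 and 0.09 m and y of collar in the frame of mat between -0.105 and 0.105 m and z of collar in the frame of mat between -0.003 and 0.01 m) or (x of cross in the frame of mat between -0.09 and 0.09 m and y of cross in the frame of mat between -0.105 and 0.105 m and z of cross in the frame of mat between -0.003 and 0.01 m and angle between each of cross, collar's own z axis and vertical below 0.12 rad and x of collar in the frame of mat between -0.09 and 0.09 m and y of collar in the frame of mat between -0.105 and 0.105 m and z of collar in the frame of mat between -0.003 and 0.01 m))), for 0.2 s.
2. the large plug is home in the coupler's mouth and let go (horizontal distance between plug_large and coupler below 0.006 m and z of plug_large in the frame of coupler below -0.018 m and angle between plug_large's own z axis and vertical below 0.15 rad and contact force between the fingers and plug_large below 0.2 N), for 0.2 s.
At the end, for the whole second after the job is handed in: Large plug in the mouth: tip 18 mm or more below the rim, within 6 mm of its axis, tilt under 0.15 rad. Fittings upright (0.12 rad) and, like small plug, nipple and elbow, within 13 mm of their start; the cross's arms within 0.4 rad of the tray's x. All released, at rest (all of step 2 and linear speed of each of plug_large, probe, cross, collar below 0.02 m/s and distance of each of probe, cross, collar, plug_small, nipple, elbow from where it was at the start of the episode below 0.013 m and angle between each of probe, cross, collar's own z axis and vertical below 0.12 rad and contact force between the fingers and probe below 0.2 N and contact force between the fingers and cross below 0.2 N and contact force between the fingers and collar below 0.2 N and angle between the x axis of cross and the x axis of tray, either way round below 0.4 rad); the robot touches nothing.
It fails at once if the small plug is disturbed (moved more than 25 mm) (distance of plug_small from where it was at the start of the episode above 0.025 m).
It fails at once if the hexagon nipple is disturbed (moved more than 25 mm) (distance of nipple from where it was at the start of the episode above 0.025 m).
It fails at once if the elbow is disturbed (moved more than 25 mm) (distance of elbow from where it was at the start of the episode above 0.025 m).
It also fails if it takes over 115 s, if anything falls off the work surface, if the arm or the gripper's body presses on something with over 40 N, if the wrist force passes 120 N, or if a joint passes its speed limit or range.

## Working session

There is one attempt and no reset: what is moved stays moved. The work goes in short steps, each a Python script; the robot and the scene stay as the last script left them, time stands still between calls to the robot, and variables do not carry over. Pictures are saved under pics/ and viewed, about 12 in all and at most 16, crops included, and the job is handed in when it is done.

```bash
mkdir -p pics; ls; python3 - <<'E'
from rig import *
import cv2,numpy as np
for n in("top","side"):
    p,d=camera(n); cv2.imwrite(f"pics/{n}0.png",cv2.resize(p[:,:,::-1],None,fx=1.25,fy=1.25)); np.savez(f"{n}0.npz",p=p,d=d)
    c=camera_params(n); print(n,c)
print(sense())
E
```

```text
pics
top {'K': array([[453.40301656,   0.        , 321.73438588],
       [  0.        , 453.40301656, 200.96613213],
       [  0.        ,   0.        ,   1.        ]]), 'dist': array([-0.00534913,  0.        ,  0.        ,  0.        ,  0.        ]), 'position': array([ 0.51736772, -0.00441782,  1.18959011]), 'rotation': array([[ 1.21057271e-02, -9.95941626e-01,  8.91836777e-02],
       [-9.99925766e-01, -1.21808459e-02, -2.98070902e-04],
       [ 1.38319385e-03, -8.91734489e-02, -9.96015152e-01]])}
side {'K': array([[493.32751589,   0.        , 325.45545537],
       [  0.        , 493.32751589, 196.42307386],
       [  0.        ,   0.        ,   1.        ]]), 'dist': array([-0.02788218,  0.        ,  0.        ,  0.        ,  0.        ]), 'position': array([ 0.43159772, -0.73512979,  0.86186444]), 'rotation': array([[ 0.96680323, -0.19028582,  0.17053684],
       [-0.25537195, -0.6966788 ,  0.67039079],
       [-0.00875646, -0.69168631, -0.72214498]])}
{'time_s': 0.1, 'joint_pos': array([ 1.23907645,  0.46940045, -0.04855786,  1.53357515,  0.02409731,
        1.14103547, -0.08226903]), 'qd': array([-0.0019035 , -0.00306829,  0.00045133, -0.00314227, -0.00077773,
       -0.00019115,  0.00160384]), 'joint_efforts': array([ 7.65320747e-04, -5.11514711e+01, -4.67099261e-02, -2.38387799e+01,
        1.08941717e-02,  4.40759934e-03,  3.62310425e-05]), 'position': array([ 0.20114112, -0.64382134,  0.25533919]), 'tcp_rot': array([[-6.22193165e-04,  9.54491646e-01,  2.98237003e-01],
       [ 1.72429143e-03,  2.98237641e-01, -9.54490092e-01],
       [-9.99998320e-01, -7.96297025e-05, -1.83138319e-03]]), 'wrist_force': array([-0.62528669,  0.74465655, -0.00599307]), 'ft_torque': array([-0.0179432 , -0.00514143,  0.01169187]), 'finger_gap': 0.08520080967411713}
```

View pics/top0.png

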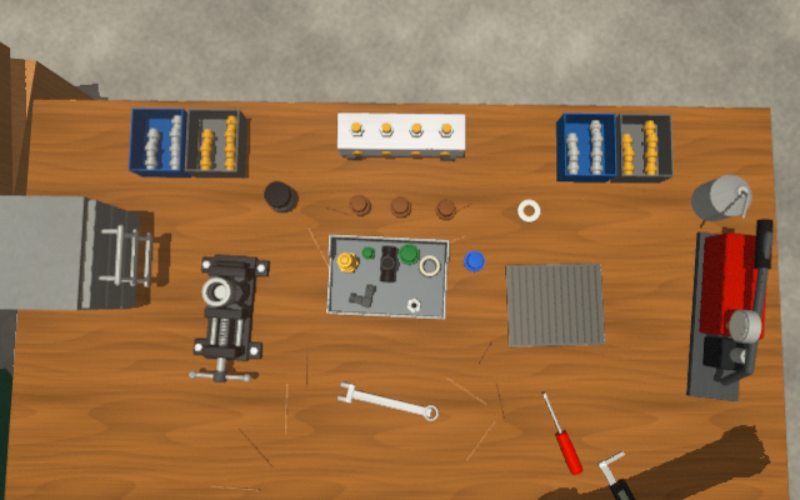

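View pics/side0.png

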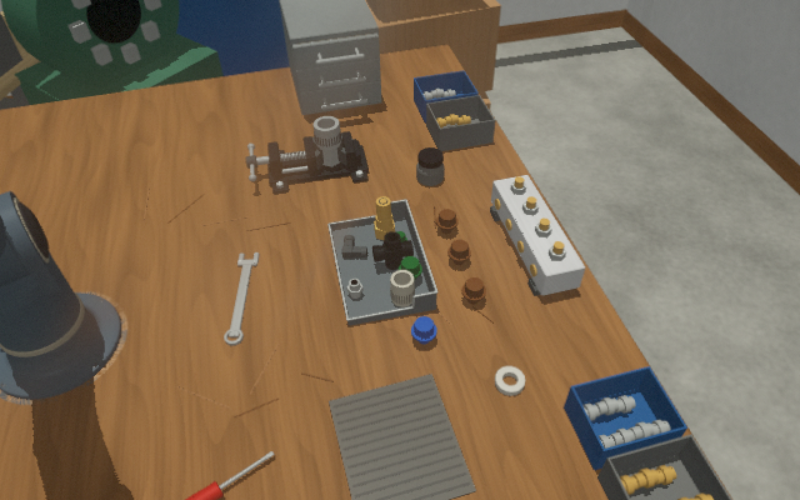

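Layout in the top view: probe (346,262), cross (388,262) and collar (429,265) stand in the tray, with the nipple (414,305) and elbow (363,295) at the front. The coupler mouth is at (216,291) and the mat at (556,305).

Plug candidates are green (409,254), green (368,253), blue (474,261) and brown (360/400/446,206). The larger green one at (409,254), between cross and collar, fits the description. So the cross and collar have to come out. I'll measure now and confirm in an enlarged crop.

```bash
cat > h.py <<'E'
import numpy as np, cv2
from rig import *
def rays(n,uv):
    c=camera_params(n); q=cv2.undistortPoints(np.float64(uv).reshape(-1,1,2),c["K"],c["dist"])[:,0]
    return c["position"], np.c_[q,np.ones(len(q))]@c["rotation"].T
def onplane(n,uv,z):
    o,r=rays(n,uv); return o+r*((z-o[2])/r[:,2])[:,None]
def cloud(n,d):
    v,u=np.mgrid[:d.shape[0],:d.shape[1]]; o,r=rays(n,np.c_[u.ravel(),v.ravel()])
    return (o+r*d.reshape(-1,1)).reshape(*d.shape,3)
def R(a): # tool down, jaws opening along yaw a
    x=np.array([0,0,-1.]); z=np.array([np.cos(a),np.sin(a),0]); return np.c_[x,np.cross(z,x),z]
E
cat > meas.py <<'E'
from h import *
def blob(m,W,lo,hi,box,name):
    u0,v0,u1,v1=[int(t/1.25) for t in box]; s=np.zeros(m.shape,bool); s[v0:v1,u0:u1]=1
    s&=m&(W[...,2]>lo)&(W[...,2]<hi); P=W[s]
    uv=np.argwhere(s)[:,::-1]
    if len(P)==0: print(name,'none'); return None
    c,r=cv2.minEnclosingCircle(uv.astype(np.float32)); X=onplane("top",[c],np.median(P[:,2]))[0]
    print(name,len(P),'circ',X.round(4),'mean',P.mean(0).round(4),'zmed',np.median(P[:,2]).round(4),'ext',np.ptp(P[:,:2],axis=0).round(3)); return X
def hsv(p): return cv2.cvtColor(p,cv2.COLOR_RGB2HSV)
E
python3 - <<'E'
from meas import *
f=np.load("top0.npz"); p,d=f["p"],f["d"]; W=cloud("top",d); H=hsv(p); A=np.ones(d.shape,bool)
g=(H[...,0]>40)&(H[...,0]<85)&(H[...,1]>80)
blob(A,W,.05,.065,(412,235,448,290),'collar')
blob(A,W,.066,.085,(375,235,405,290),'crosstop')
blob(A,W,.045,.085,(375,235,405,290),'cross all')
blob(A,W,.08,.1,(333,235,365,290),'probe')
blob(g,W,.04,.055,(396,230,425,275),'plugL top')
blob(g,W,.01,.055,(396,230,425,275),'plugL')
blob(g,W,.01,.055,(355,230,380,275),'plugS')
blob(A,W,.105,.125,(195,265,240,315),'coupler')
# tray corners & mat corners from top image pixels
print('tray rim',onplane("top",np.array([[328,236],[449,240],[445,318],[327,313]])/1.25,[0.048,.048,.017,.017]).round(4))
m=(H[...,1]<50)&(W[...,2]<.02); b=np.zeros(A.shape,np.uint8); b[200:285,400:490]=m[200:285,400:490]; b=cv2.morphologyEx(b,cv2.MORPH_OPEN,np.ones((5,5)))
c=max(cv2.findContours(b,0,1)[0],key=cv2.contourArea); q=cv2.boxPoints(cv2.minAreaRect(c)); M=onplane("top",q,.003); print('mat',M.round(3),M.mean(0).round(4))
# black dir
s=(W[...,2]>.03)&(W[...,2]<.085)&(H[...,2]<60); s[:,:300]=0; s[:,324:]=0;s[:188]=0;s[230:]=0
uv=np.argwhere(s)[:,::-1]; X=onplane("top",uv,.05)[:,:2]; w,v=np.linalg.eigh(np.cov(X.T)); print('cross arms',X.mean(0),v[:,1],np.degrees(np.arctan2(*v[::-1,1])))
a=cv2.resize(p[180:260,255:365,::-1],None,fx=6,fy=6,interpolation=2)
c2=np.load("side0.npz")["p"][150:265,255:360,::-1]; 
cv2.imwrite("pics/c1.png",a)
for k in [(.3,.1)]:
  pass
E
```

```text
collar 152 circ [ 0.6166 -0.0562  0.0562] mean [ 0.6038 -0.0587  0.0556] zmed 0.0562 ext [0.076 0.071]
crosstop 114 circ [0.5954 0.0248 0.0753] mean [0.5955 0.025  0.0752] zmed 0.0753 ext [0.027 0.027]
cross all 381 circ [0.6074 0.0226 0.0529] mean [0.6028 0.0228 0.0582] zmed 0.0529 ext [0.089 0.059]
probe 106 circ [0.5989 0.1088 0.0885] mean [0.5989 0.1089 0.0885] zmed 0.0885 ext [0.027 0.025]
plugL top 133 circ [ 0.6172 -0.0168  0.047 ] mean [ 0.6171 -0.0168  0.0469] zmed 0.047 ext [0.031 0.033]
plugL 206 circ [ 0.6155 -0.0167  0.0449] mean [ 0.6158 -0.0168  0.0406] zmed 0.0449 ext [0.039 0.039]
plugS 72 circ [0.6176 0.0654 0.0327] mean [0.618  0.0658 0.0297] zmed 0.0327 ext [0.021 0.023]
coupler 264 circ [0.535  0.347  0.1137] mean [0.5341 0.3468 0.1134] zmed 0.1137 ext [0.052 0.055]
tray rim [[ 0.6487  0.1459  0.048 ]
 [ 0.6435 -0.0994  0.048 ]
 [ 0.4856 -0.0945  0.017 ]
 [ 0.4929  0.1483  0.017 ]]
mat [[ 0.595 -0.223  0.003]
 [ 0.604 -0.421  0.003]
 [ 0.437 -0.424  0.003]
 [ 0.428 -0.228  0.003]] [ 0.5159 -0.3241  0.003 ]
cross arms [0.59443569 0.02309858] [-0.99796373  0.06378394] 176.3429666200744
```

View pics/c1.png

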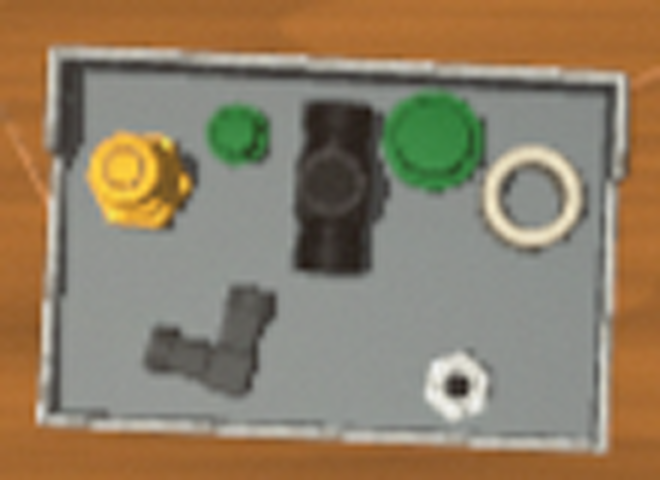

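The crop confirms it: the large green plug is at crop (433,135), between the cross (330,185) and the collar (532,197). The small green plug is at (238,132). Cross first.

```bash
cat >> h.py <<'E'
def st(t=''):
    s=sense(); print(t,'t',round(s["time_s"],1),s["position"].round(4),'F',s["wrist_force"].round(1),'gap',round(s["finger_gap"],4)); return s
def best(p,a):
    q0=sense()["joint_pos"]; c=[(np.abs(q-q0).max(),b) for b in (a,a+np.pi,a-np.pi) if (q:=inverse_kinematics(p,R(b))) is not None]
    return min(c)[1]
def pick(x,y,z,a,opening,N,up=.25):
    b=best([x,y,up],a); movep([x,y,up],R(b)); command_gripper(opening)
    if move_l([x,y,z],feed=.15,until_force=8): print("TOUCH on descent"); return st('touch')
    command_gripper(0,N); st('gripped'); move_l([x,y,up],feed=.15); return st('lifted')
def place(x,y,z,a,opening,up=.25,near=True):
    b=best([x,y,up],a) if near else a; movep([x,y,up],R(b)); move_l([x,y,z+.012],feed=.15); sleep(.2)
    print('contact',move_l([x,y,z-.003],feed=.03,until_force=4)); s=st('down')
    command_gripper(opening); move_l([x,y,up],feed=.2); return s
E
python3 - <<'E'
from meas import *
print('collar',onplane("top",[[343.7,212.8]],.057))
a=np.pi/2-.06
pick(.5955,.0250,.078,a,.058,60)
p,d=camera("side"); cv2.imwrite("pics/s1.png",p[:,:,::-1])
E
```

```text
collar [[ 0.58972406 -0.06007788  0.057     ]]
gripped t 4.9 [0.5961 0.0247 0.079 ] F [-0.8 -1.5  5.2] gap 0.0284
lifted t 6.2 [0.5948 0.0247 0.2488] F [-0.7  0.2 -4.5] gap 0.0281
```

View pics/s1.png

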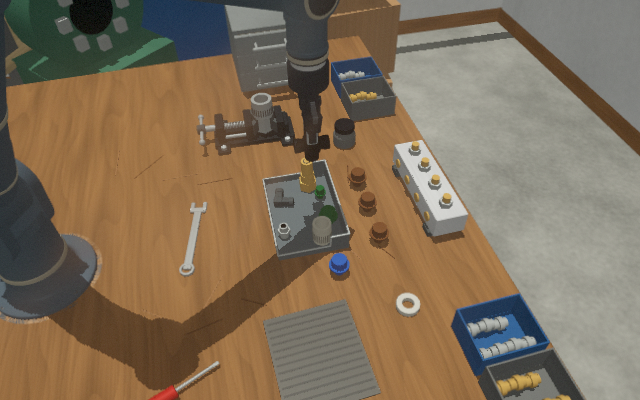

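The cross (side view 313,142) hangs straight in the jaws, and both plugs, probe and collar are undisturbed. Now I'll set it on the mat and move the collar.

```bash
python3 - <<'E'
from meas import *
a=np.pi/2-.06
place(.55,-.27,.079,a,.06)
pick(.588,-.0601,.060,-.03,.057,50)
place(.48,-.365,.0605,-.03,.06,up=.2)
p,d=camera("top"); np.savez("t2.npz",p=p,d=d)
p2,_=camera("side")
cv2.imwrite("pics/v2.png",np.vstack([cv2.resize(p[170:300,250:500,::-1],None,fx=2.4,fy=2.4),cv2.resize(p2[140:400,230:470,::-1],(600,288))])) 
st()
E
```

```text
contact True
down t 9.2 [ 0.5501 -0.2702  0.079 ] F [-0.7 -0.4  5.2] gap 0.0281
gripped t 13.6 [ 0.5904 -0.0598  0.0621] F [3.4 0.3 5.6] gap 0.0403
lifted t 15.0 [ 0.5874 -0.0604  0.2489] F [-0.1  0.  -3.6] gap 0.0401
contact True
down t 18.5 [ 0.4801 -0.3652  0.062 ] F [-0.9  1.5  6. ] gap 0.0402
 t 19.8 [ 0.479  -0.3645  0.1982] F [-1.1 -0.1 -0.3] gap 0.0599
```

View pics/v2.png

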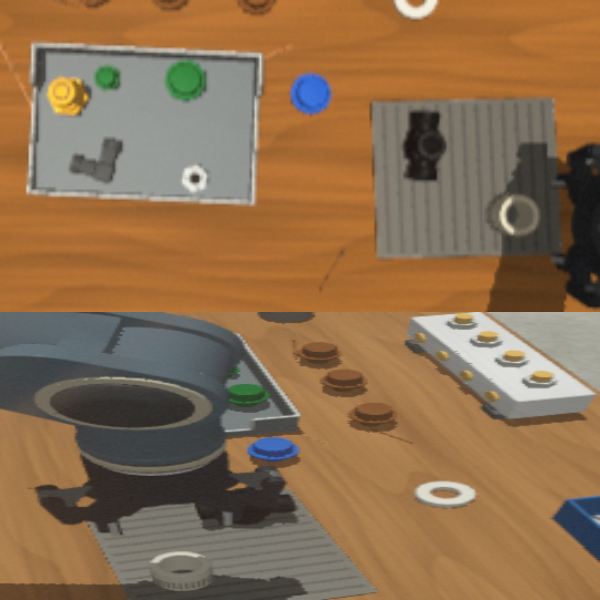

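Cross (430,145) and collar (515,215) both stand upright on the mat, and the large plug is still in place at (185,80). Next is the plug.

```bash
python3 - <<'E'
from meas import *
x,y,z=.6172,-.0168,.0555
s=pick(x,y,z,np.pi/2,.06,25)
p,d=camera("side"); c=camera_params("side")
cx,cy=.535,.347
b=best([cx,cy,.25],np.pi/2); movep([cx,cy,.25],R(b)); move_l([cx,cy,.18],feed=.15); sleep(.2)
p2,d=camera("side"); st('above')
print(move_l([cx,cy,.1430],feed=.03,until_force=5)); st('down')
p3,d=camera("side")
cv2.imwrite("pics/v3.png",np.hstack([cv2.resize(q[80:170,210:310,::-1],None,fx=4,fy=4) for q in (p2,p3)]))
E
```

```text
gripped t 23.2 [ 0.6177 -0.0168  0.0563] F [-0.7 -0.3  4.1] gap 0.0307
lifted t 24.7 [ 0.6167 -0.017   0.2489] F [-0.6 -0.1 -0.3] gap 0.0309
above t 27.0 [0.5354 0.3474 0.1811] F [-0.3  0.2 -1. ] gap 0.0308
True
down t 28.1 [0.5349 0.3469 0.1456] F [-0.7 -0.9  5.4] gap 0.0312
```

View pics/v3.png

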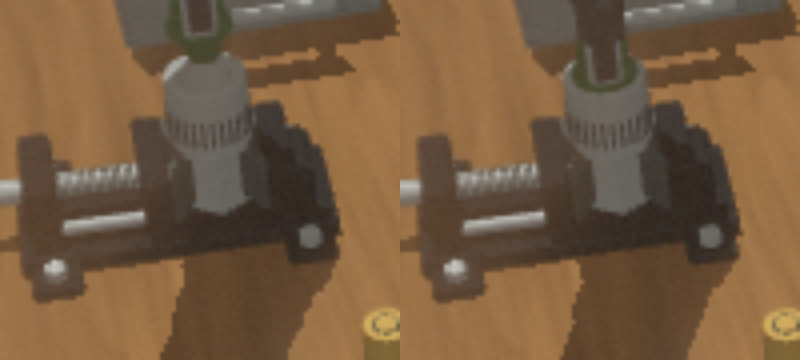

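The flange is on the rim: the tip works out at 0.092 m, as expected for home. Releasing, checking, then returning the collar.

```bash
python3 - <<'E'
from meas import *
command_gripper(.055); s=sense()["position"]; move_l([s[0],s[1],.25],feed=.2); st('released')
pick(.48,-.365,.0605,-.03,.060,50,up=.25)
p,d=camera("top"); W=cloud("top",d); H=hsv(p)
g=(H[...,0]>40)&(H[...,0]<85)&(H[...,1]>80)
blob(g,W,.10,.18,(190,255,245,320),'plug grip')
blob(g,W,.128,.15,(190,255,245,320),'plug top (expect z .136)')
place(.590,-.0600,.0612,-.03,.056)
pick(.55,-.27,.0785,np.pi/2-.06,.06,60)
place(.5958,.0248,.0795,np.pi/2-.06,.058)
movep([.45,-.3,.3],R(best([.45,-.3,.3],0)))
p,d=camera("top"); W=cloud("top",d); H=hsv(p); A=np.ones(d.shape,bool)
g=(H[...,0]>40)&(H[...,0]<85)&(H[...,1]>80)
print('start: cross .5954 .0248, collar .5897 -.0601, probe .5989 .1088, plugS .6176 .0654')
blob(A,W,.05,.065,(414,250,443,290),'collar')
blob(A,W,.066,.085,(375,235,405,290),'crosstop')
blob(A,W,.08,.1,(333,235,365,290),'probe')
blob(g,W,.01,.055,(355,230,380,275),'plugS')
blob(g,W,.128,.15,(190,255,245,320),'plug top')
p2,_=camera("side")
cv2.imwrite("pics/v4.png",np.vstack([cv2.resize(p[180:260,150:370,::-1],None,fx=3,fy=3),cv2.resize(p2[80:240,190:370,::-1],(394,350))]) if 0 else cv2.resize(p[180:260,150:370,::-1],None,fx=3.6,fy=3.6))
cv2.imwrite("pics/v5.png",cv2.resize(p2[80:240,190:370,::-1],None,fx=3,fy=3))
st()
E
```

```text
released t 29.1 [0.5341 0.3453 0.2489] F [-0.4 -0.3 -0.3] gap 0.0548
gripped t 33.6 [ 0.4802 -0.3654  0.0618] F [-1.7  0.6  6.1] gap 0.0405
lifted t 35.0 [ 0.4794 -0.3647  0.2488] F [ 0.2  0.6 -3.4] gap 0.0405
plug grip 246 circ [0.5327 0.3406 0.1341] mean [0.5332 0.3422 0.1298] zmed 0.1341 ext [0.038 0.035]
plug top (expect z .136) 153 circ [0.5334 0.3446 0.1364] mean [0.5341 0.3454 0.1361] zmed 0.1364 ext [0.03  0.031]
contact True
down t 38.3 [ 0.5901 -0.06    0.0618] F [-1.1 -1.8  5. ] gap 0.0402
gripped t 42.6 [ 0.5505 -0.2705  0.0796] F [-1.3 -0.1  5.7] gap 0.0281
lifted t 43.9 [ 0.5493 -0.2698  0.2486] F [ 0.2 -0.7 -5.1] gap 0.0279
contact True
down t 46.9 [0.5959 0.0247 0.0796] F [-0.7 -0.2  5. ] gap 0.0282
start: cross .5954 .0248, collar .5897 -.0601, probe .5989 .1088, plugS .6176 .0654
collar 115 circ [ 0.5882 -0.059   0.0569] mean [ 0.5879 -0.0595  0.0566] zmed 0.0569 ext [0.038 0.04 ]
crosstop 116 circ [0.5949 0.0248 0.0757] mean [0.5951 0.025  0.0756] zmed 0.0757 ext [0.028 0.027]
probe 107 circ [0.5989 0.1084 0.0879] mean [0.5989 0.1088 0.0879] zmed 0.0879 ext [0.027 0.027]
plugS 73 circ [0.6175 0.0654 0.0333] mean [0.6179 0.0658 0.0302] zmed 0.0333 ext [0.021 0.023]
plug top 158 circ [0.5334 0.3445 0.1359] mean [0.5339 0.3451 0.1357] zmed 0.1359 ext [0.03  0.031]
 t 49.7 [ 0.451  -0.2985  0.2996] F [-0.2  0.4  0.4] gap 0.0576
```

View pics/v4.png

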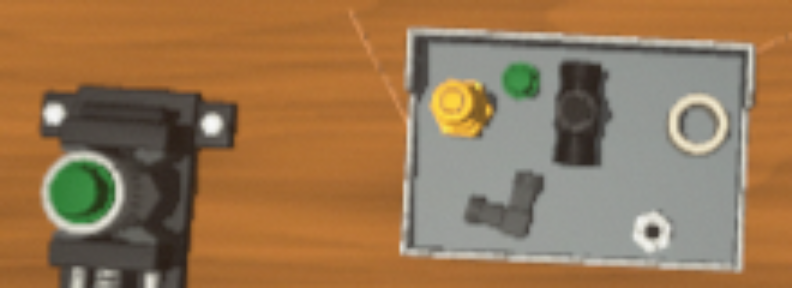

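View pics/v5.png

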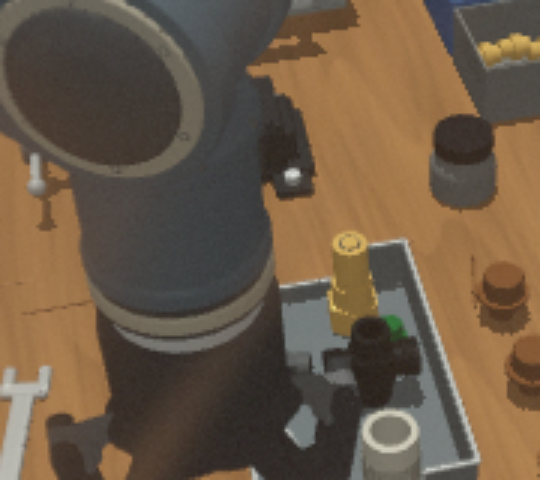

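Everything is in place: the plug top is at z 0.136, which is the home height (0.114 + 0.022 m), and the fittings are within 2 mm of where they stood. Handing in.

```bash
python3 -c "
from rig import *
finish_job(); print(sense()['time_s'])"
```

```text
the job is handed in; nothing more can be done
the job is handed in; nothing more can be done
```

The job is done and handed in at about 50 s on the robot's clock, of the 115 s allowed; no verdict came back. I stood the cross and collar on the mat, set the large green plug in the coupler's mouth, and put both fittings back in the tray.

Last checks, from the top camera after release:
- **Plug:** its top is at z 0.136 m, which is the fully home height, with no visible tilt. Its axis measured about 2.5 to 3 mm from the coupler's measured centre. The limit is 6 mm, and the bore allows only about 2 mm of play, so part of that is measurement error.
- **Moved fittings:** collar and cross stand upright within about 2 mm of where they started. The cross's arms look aligned as before by eye; I didn't re-measure their angle.
- **Left alone:** the probe and small plug read within 0.5 mm of their starts. The nipple and elbow look unmoved in the picture; I didn't measure them.

No check failed. The final side view of the coupler was blocked by the arm, so the plug's seating rests on the top view, the side view while the plug was still held, and the TCP height when the plug touched down.

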